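# Unlatch the wide fridge box

## Robot

A 6-joint arm with a two-finger parallel gripper is mounted at the origin on the work surface. World frame = base frame: x ahead of the robot, y to its left, z up, the work surface at z = 0. Lengths are in m, angles in rad, forces in N, time in s.
With the tool pointing down it reaches from about 0.25 to 0.775 m from the base axis. Payload 4 kg.
Tool frame: the origin (TCP) lies at the very end of the fingers, on their centre line; the grasp point (between the pads) lies 19 mm behind it; z points along the fingers, y is the direction in which the jaws open and shut (so a half turn about z gives the same grasp; the last joint's range is limited). The gripper opens to 94 mm and grips with 3 to 60 N. Pads are 16 mm wide; open, the fingers measure 119 mm over their backs; the gripper's body (75 mm by 177 mm) begins 78 mm behind the grasp point.
Start: joints at [1.118, 0.087, 1.371, -0, 1.684, -0.103], TCP at [0.189, 0.517, 0.206] pointing down, gripper open.
Joint ranges: [-3.1, 3.1], [-0.76, 2.03], [0.27, 2.55], [-1.08, 4.22], [0.17, 2.65], [-2.57, 2.57]. Speed limits (rad/s): [2.79, 2.79, 3.14, 3.14, 3.14, 3.14].

## Interface

Orientations are given as [roll, pitch, yaw] about the fixed x, y, z axes, in that order (R = Rz(yaw) Ry(pitch) Rx(roll)).
In Python, from bench import robot, cams, models gives the robot as it stands.
- The arm moves only by the tool step_arm, never from a script. Its argument "series" is a list of rows, each a list of 5 numbers: the gripper command: -1 is shut, 1 is fully open, values between are in proportion, then the shift along the tool's x, y, z in mm, then the turn about the tool's z in degrees. A call has 1 to 20 rows; each row is the pose to reach, as a shift and turn from the pose commanded when the call began, along the tool's axes at that moment; what a row does not reach only later rows make up. A row lasts 1/8 s, in which the tool goes at most 62.5 mm and 10.7 degrees, less where a joint would pass 70% of its speed; a pose out of reach is approached as far as the arm can. A call with a gripper value outside its range is refused whole. The fingers move at their own pace and stop on an object; the grip force is fixed at half the most. Time passes only in rows, so rows that repeat a pose let the fingers close. It gives the time, the measured TCP pose, the force and the opening at its end, in the units of the state.
- robot.get_obs(): the state, without advancing time (a new reading comes with each control period).
- cams.snapshot(name): name is "scene" or "top"; returns a dict with "pixels" (384x512x3 uint8, red, green, blue), "fov_y" (degrees; the focal length in pixels is half the picture's height over the tangent of half this angle, whatever the lens; pixels are square), "cx", "cy" (the principal point, pixels), "R" (3x3) and "t" (3): a world point X has camera coordinates R X + t. Camera axes: x right, y down, z forward; pixel columns grow to the right and rows downward; lengths in m; the calibration is good to about 2 mm. A picture is of the moment at which its call begins. There is no depth.
- robot.close_job(): hands the job in, once; it reports no verdict.
Trained networks look in a picture, given as the dict that the camera call returned (one of the last four; its "shot" number tells which), for a name from the list of things; names that differ only in an ending like _2 or _b are one class to them, and where a whole thing is asked for, a point or a joint stands for the part that bears it (a point fixed in the world has none). Each returns a list of dicts, best first, with "p" (0 to 1); they miss things now and then, are a little off and sometimes report something else, mostly with a low value. They report only what shows in the picture. A call takes as long as a camera call.
- models.find_in(picture, label): "position" ([x, y, z] in m, in world coordinates, good to about 4 mm: the middle of the surface that is visible of it).
- models.pinpoint(picture, label): "position" ([x, y, z] in m, in world coordinates, good to about 4 mm: a listed point, or the origin of a listed thing).
The state is a dict: "time": time; "joint_positions": joint angles; "qvel": joint speeds; "joint_torque": joint torques, N m; "tool_pos": TCP position; "ee_rot": TCP orientation; "wrist_force": force on the tool from outside, world axes, zero at the start; "wrist_torque": the same for the moment, N m; "width": finger opening in m.
Only numpy, scipy, OpenCV 4.12 (cv2) and the standard library are available. Lean on these libraries where they do the work, as an engineer would, in place of code of your own. Each camera call takes 0.05 s, during which the arm holds its last target. There are 200 camera calls.

## Task

Two clear fridge boxes stand on the counter, each with its white-framed lid held down by a quarter-turn latch knob. Turn the knob of the wider box counter-clockwise (seen from above) through its quarter turn, so that its lid springs up ajar, and let go. Leave the narrower box latched.

Things in the scene. Friction and masses are not known exactly. Their poses are not given: they have to be found in the camera images.
- wide_grip (a point): Knob of the WIDER box: a black upright bar 42 mm long, 14 thick, 36 high, on a round foot 42 across, at mid-width of the white deck along the box's front edge (towards the robot), 30 mm behind it. Point: on the vertical turning axis, 34 mm above the deck, 14 below the bar's top. z up; x along the bar, turning with the knob; pinch across y. Deck top 108 mm above the counter.
- wide_latch (a joint): Turn of that knob, rad: 0 latched (starts up to 0.2), growing counter-clockwise from above to a stop at 1.57. Stays where left, takes about 0.1 N m. Under its foot a steel tongue 14 mm wide, top 6 mm above the deck, reaches 46 mm from the axis along the bar's +x, over the lid (edge 34 mm behind the axis, top level with the deck). It clears the lid at about 0.9.
- wide_lid (a joint): Opening of the wider box's lid (clear, white frame 22 mm wide, 8 thick), rad: 0 shut; hinged along the box's far edge. Once the tongue clears it, a weak spring (3 N at its front edge) lifts the front edge by itself to about 0.37 (some 50 mm). The box is clear plastic, 200 mm deep, 260 wide, and fixed to the counter.
- narrow_latch (a joint): Turn of the like knob on the NARROWER box (200 mm deep, 150 wide, otherwise alike), same meaning; to be left latched. The two boxes stand about 0.5 m apart, either one on the left.

How it is judged:
At the end, for the whole second after the job is handed in: The wider box's knob is turned to at least 1.2 rad of its 1.57 rad quarter turn, its lid stands ajar by more than 0.2 rad and is at rest, and the narrower box's knob is still latched (below 0.4 rad) (value of joint wide_latch above 1.2 rad and value of joint wide_lid above 0.2 rad and velocity of joint wide_lid below 0.1 rad/s and value of joint narrow_latch below 0.4 rad); the robot touches nothing.
It fails at once if the narrower box's latch is turned out of its latched position (beyond 0.5 rad) (value of joint narrow_latch above 0.5 rad).
It also fails if it takes over 32 s, if anything falls off the work surface, if the arm or the gripper's body presses on something with over 40 N, if the wrist force passes 120 N, or if a joint passes its speed limit or range.

## Working session

There is one attempt and no reset: what is moved stays moved. The work goes in short steps, Python scripts to look and compute and a tool call to move; the robot and the scene stay as the last step left them, time stands still between calls to the robot, and variables do not carry over. Pictures are saved under pics/ and viewed, about 8 in all and at most 12, crops included, and the job is handed in when it is done.

Besides the shell and the picture viewer there is one more tool, called after "Call:" as a command line: name --pt "numbers of a row" for each row, then --argument value for the rest. step_arm: Moves the arm, as the interface text tells. Its arguments: {"type":"object","properties":{"series":{"type":"array","items":{"type":"array","items":{"type":"number"}}}},"required":["series"]}

```bash
mkdir -p pics; cat > h.py <<'E'
import numpy as np, cv2
from bench import robot, cams, models
def snap(n,f=None):
    s=cams.snapshot(n)
    if f: cv2.imwrite('pics/'+f,s['pixels'][:,:,::-1])
    return s
def K(s):
    f=s['pixels'].shape[0]/2/np.tan(np.radians(s['fov_y'])/2)
    return np.array([[f,0,s['cx']],[0,f,s['cy']],[0,0,1]])
def P(s): return K(s)@np.c_[s['R'],s['t']]
def proj(s,X):
    p=P(s)@np.r_[X,1]; return p[:2]/p[2]
def onz(s,uv,z):
    R=np.array(s['R']);t=np.array(s['t']);c=-R.T@t;d=R.T@np.linalg.inv(K(s))@np.r_[uv,1]
    return c+d*(z-c[2])/d[2]
def tri(a,ua,b,ub):
    X=cv2.triangulatePoints(P(a),P(b),np.array(ua,float),np.array(ub,float))[:,0];return X[:3]/X[3]
E
python3 - <<'E'
from h import *
o=robot.get_obs();print({k:np.round(v,3).tolist() for k,v in o.items()})
S={n:snap(n,n+'1.png') for n in('scene','top')}
for n,s in S.items():
  print(n,s['fov_y'],np.round(-np.array(s['R']).T@s['t'],3))
  for l in('wide_grip','wide_latch','wide_lid','narrow_latch'):
    for m in('find_in','pinpoint'):
      for r in getattr(models,m)(s,l)[:2]:
        print(l,m,np.round(r['position'],3),round(r['p'],2),np.round(proj(s,r['position'])))
cv2.imwrite('pics/b1.png',cv2.resize(np.hstack([S[n]['pixels'] for n in S])[:,:,::-1],None,fx=.78,fy=.78))
E
```

```text
{'time': 0.0, 'joint_positions': [1.118, 0.088, 1.372, -0.0, 1.684, -0.103], 'qvel': [-0.001, 0.0, -0.001, 0.0, 0.002, -0.0], 'joint_torque': [-0.001, -34.016, -30.243, 0.072, 0.033, -0.0], 'tool_pos': [0.188, 0.516, 0.204], 'ee_rot': [-3.139, -0.0, 2.792], 'wrist_force': [-0.057, -0.04, 0.838], 'wrist_torque': [0.009, -0.023, -0.013], 'width': 0.094}
scene 42.40028895382093 [ 1.436 -0.064  0.767]
wide_grip find_in [ 0.583 -0.286  0.116] 0.78 [120. 209.]
wide_grip pinpoint [ 0.567 -0.288  0.141] 0.83 [118. 195.]
wide_latch find_in [ 0.581 -0.286  0.117] 0.66 [120. 208.]Traceback (most recent call last):
  File "<stdin>", line 8, in <module>
ValueError: it knows: wide_grip
```

```bash
python3 - <<'E'
from h import *
S={n:snap(n,n+'1.png') for n in('scene','top')}
for n,s in S.items():
  print(n,s['fov_y'],np.round(-np.array(s['R']).T@s['t'],3))
  for m,l in(('pinpoint','wide_grip'),('find_in','wide_latch'),('find_in','narrow_latch'),('find_in','wide_lid')):
      for r in getattr(models,m)(s,l)[:3]:
        print(l,m,np.round(r['position'],3),round(r['p'],2),np.round(proj(s,r['position'])))
cv2.imwrite('pics/b1.png',cv2.resize(np.hstack([S[n]['pixels'] for n in S])[:,:,::-1],None,fx=.78,fy=.78))
cv2.imwrite('pics/top2.png',cv2.resize(S['top']['pixels'][:,:,::-1],None,fx=1.5,fy=1.5))
E
```

```text
scene 42.40028895382093 [ 1.436 -0.064  0.767]
wide_grip pinpoint [ 0.566 -0.295  0.138] 0.68 [116. 196.]
wide_latch find_in [ 0.583 -0.284  0.118] 0.93 [120. 208.]
narrow_latch find_in [0.573 0.269 0.124] 0.7 [375. 199.]
top 55.96759589646658 [0.573 0.006 0.956]
wide_grip pinpoint [ 0.564 -0.29   0.14 ] 0.76 [386. 239.]
wide_latch find_in [ 0.576 -0.284  0.127] 0.73 [381. 234.]
narrow_latch find_in [0.559 0.265 0.131] 0.87 [139. 240.]
wide_lid find_in [ 0.666 -0.258  0.109] 0.58 [366. 195.]
```

View pics/b1.png

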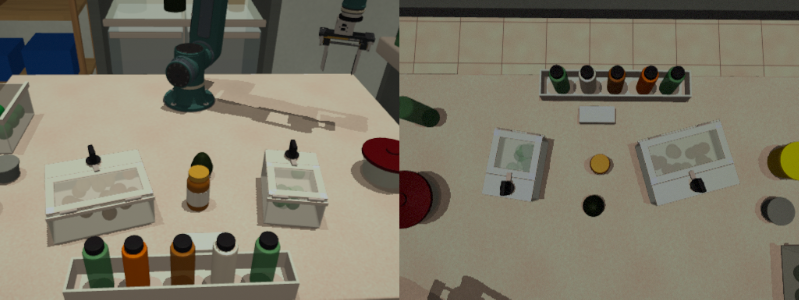

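View pics/top2.png

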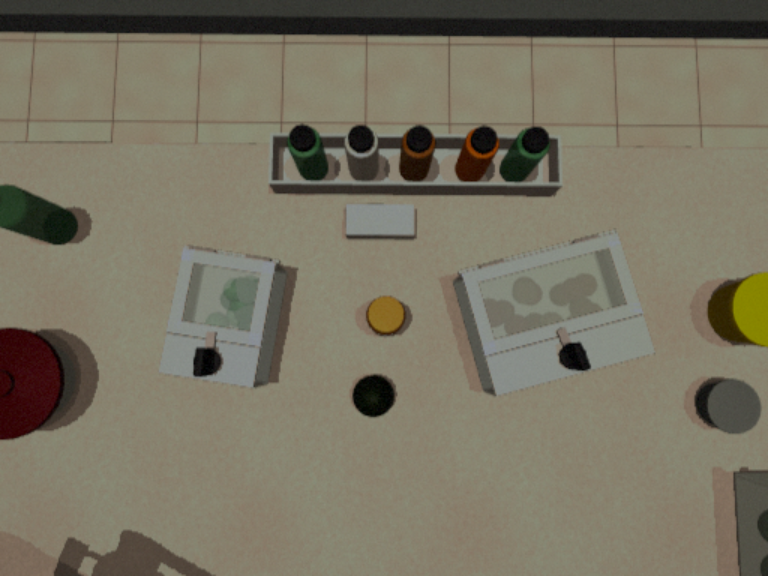

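The left image is the scene view, the right one the top view. The wide box is on the right in the top view (enlarged view: corners near (495,393), (653,352), (617,233), (460,268); knob at about (573,355), tongue toward (562,330)). I'll take a close crop for the bar yaw.

```bash
python3 - <<'E'
from h import *
t=cv2.imread('pics/top1.png')[205:255,355:415];s=cv2.imread('pics/scene1.png')[180:230,90:150]
f=lambda a:cv2.convertScaleAbs(cv2.resize(a,(396,330),interpolation=cv2.INTER_CUBIC),alpha=1.6,beta=20)
cv2.imwrite('pics/c1.png',np.hstack([f(t),f(s)]))
T=snap('top')
c=[onz(T,(np.array(p)+.5)/1.5-.5,.108) for p in((495,393),(653,352),(617,233),(460,268))]
print(np.round(c,3)); 
for a,b in((1,0),(2,3)): d=c[b]-c[a];print('yaw',np.degrees(np.arctan2(-d[0],d[1])),np.linalg.norm(d))
E
```

```text
[[ 0.51  -0.17   0.108]
 [ 0.575 -0.418  0.108]
 [ 0.763 -0.369  0.108]
 [ 0.705 -0.118  0.108]]
yaw 14.529055711709203 0.2561411427110819
yaw 12.99771474094655 0.2580756767210974
```

View pics/c1.png

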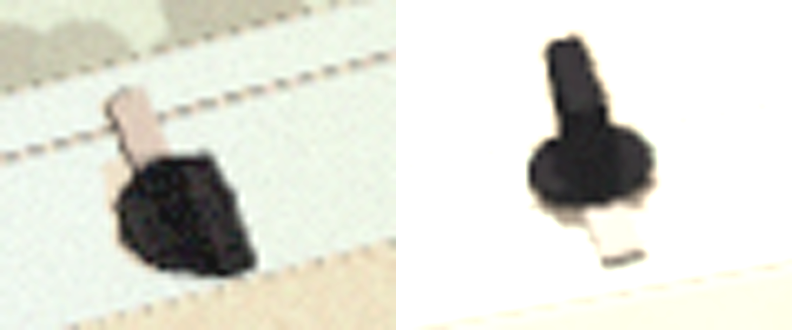

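Both crops show the foot disc, centred near (176,213) in the top crop and (592,165) in the scene crop. The tongue points to (125,92). The bar edge runs from (208,152) to (255,260) in the top crop, so the bar yaw is about 23.5° and the box yaw about 14°.

```bash
python3 - <<'E'
from h import *
T=snap('top');S=snap('scene')
ct=lambda u,v:(355+u/6.6-.5,205+v/6.6-.5); cs=lambda u,v:(90+(u-396)/6.6-.5,180+v/6.6-.5)
print('foot tri',tri(T,ct(176,213),S,cs(592,165)))
print('foot z.12',onz(T,ct(176,213),.12),onz(S,cs(592,165),.12))
# bar top far(robot-side)end: top crop (237,268) ; scene (565,40); 
print('bar top near end tri',tri(T,ct(237,268),S,cs(565,40)))
e=onz(T,ct(125,95),.114);print('tongue tip',e,'tri',tri(T,ct(125,95),S,cs(622,258)))
print([proj(T,[.567+r*np.cos(.41),-.289+r*np.sin(.41),.156]) for r in(-.021,.021)], ct(237,268),ct(208,155))
o=robot.get_obs();d=np.array([.567,-.289])-o['tool_pos'][:2];y=o['ee_rot'][2]
print(d@[np.cos(y),np.sin(y)],d@[np.sin(y),-np.cos(y)],np.degrees(y),o['tool_pos'],o['time'])
E
```

```text
foot tri [ 0.56889594 -0.28895058  0.11731781]
foot z.12 [ 0.56887505 -0.28696281  0.12      ] [ 0.57220974 -0.28860166  0.12      ]
bar top near end tri [ 0.55095424 -0.29546946  0.15474136]
tongue tip [ 0.61018953 -0.27230475  0.114     ] tri [ 0.61032776 -0.27393588  0.11129479]
[array([391.92851503, 246.58779234]), array([383.77028063, 228.95775796])] (390.40909090909093, 245.10606060606062) (386.0151515151515, 227.9848484848485)
-0.6317126938223141 -0.6271963350681747 159.957814787483 [0.18849114 0.51670914 0.20552806] 0.9
```

Call:
step_arm --pt "0 -40 -40 -45 9" --pt "0 -80 -80 -45 18" --pt "0 -120 -120 -45 27" --pt "0 -160 -160 -45 36" --pt "0 -200 -200 -45 45" --pt "0 -240 -240 -45 54" --pt "0 -280 -280 -45 63" --pt "0 -320 -320 -45 72" --pt "0 -360 -360 -45 81" --pt "0 -400 -400 -45 90" --pt "0 -440 -440 -45 99" --pt "0 -480 -480 -45 108" --pt "0 -520 -520 -45 117" --pt "0 -560 -560 -45 126" --pt "0 -600 -600 -45 134" --pt "0 -633 -626 -45 138" --pt "0 -633 -626 -45 138" --pt "0 -633 -626 -45 138" --pt "0 -633 -626 -45 138"

```text
time: 3.28
tool_pos: [0.5685, -0.2872, 0.2514]
ee_rot: [3.141, -0.001, 0.385]
wrist_force: [-0.5, -0.4, -0.1]
width: 0.0471
```

Call:
step_arm --pt "0 0 0 40 0" --pt "0 0 0 70 0" --pt "0 0 0 90 0" --pt "0 0 0 105 0" --pt "0 0 0 115 0" --pt "0 0 0 122 0" --pt "0 0 0 122 0" --pt "0 0 0 122 0"

```text
time: 4.28
tool_pos: [0.569, -0.2886, 0.1293]
ee_rot: [3.141, -0.001, 0.383]
wrist_force: [0.6, -0.4, 0.6]
width: 0.0468
```

```bash
python3 - <<'E'
from h import *
S=snap('scene');T=snap('top')
f=lambda a:cv2.convertScaleAbs(cv2.resize(a[:,:,::-1],(396,396),interpolation=cv2.INTER_CUBIC),alpha=1.5,beta=20)
cv2.imwrite('pics/d1.png',np.hstack([f(T['pixels'][190:280,340:430]),f(S['pixels'][150:240,75:165])]))
o=robot.get_obs();print(o['wrist_force'],o['tool_pos'])
E
```

```text
[ 0.13920568 -0.10698668  0.20985405] [ 0.56899262 -0.28860514  0.12924516]
```

View pics/d1.png

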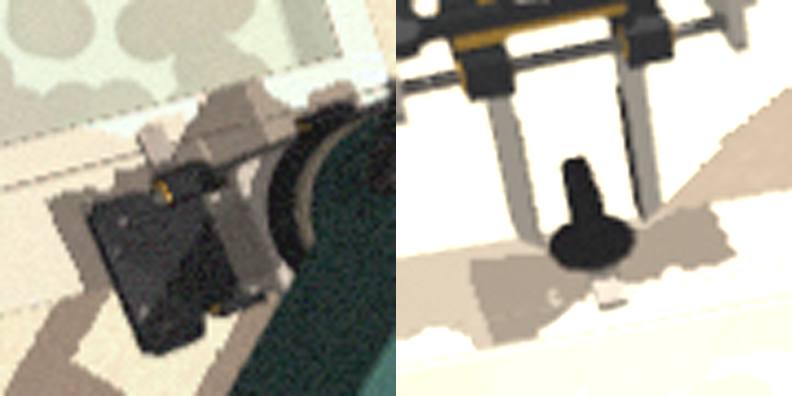

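In the scene crop the fingers, at (530,240) and (650,215), straddle the bar at (585,190), and no force shows. Closing now.

Call:
step_arm --pt "-1 0 0 0 0" --pt "-1 0 0 0 0" --pt "-1 0 0 0 0" --pt "-1 0 0 0 0" --pt "-1 0 0 0 0" --pt "-1 0 0 0 0"

```text
time: 5.12
tool_pos: [0.5687, -0.2885, 0.1285]
ee_rot: [3.141, -0.0, 0.383]
wrist_force: [-0.1, -2.0, -0.8]
width: 0.0136
```

Call:
step_arm --pt "-1 0 0 0 -5" --pt "-1 0 0 0 -11" --pt "-1 0 0 0 -17" --pt "-1 0 0 0 -23" --pt "-1 0 0 0 -29" --pt "-1 0 0 0 -35" --pt "-1 0 0 0 -41" --pt "-1 0 0 0 -47" --pt "-1 0 0 0 -53" --pt "-1 0 0 0 -59" --pt "-1 0 0 0 -65" --pt "-1 0 0 0 -71" --pt "-1 0 0 0 -77" --pt "-1 0 0 0 -77" --pt "-1 0 0 0 -77"

```text
time: 7.0
tool_pos: [0.5674, -0.2877, 0.1284]
ee_rot: [-3.139, -0.002, 1.726]
wrist_force: [-6.0, 2.0, 2.7]
width: 0.0139
```

```bash
python3 - <<'E'
from h import *
S=snap('scene');T=snap('top')
f=lambda a:cv2.convertScaleAbs(cv2.resize(a[:,:,::-1],(396,396),interpolation=cv2.INTER_CUBIC),alpha=1.3,beta=10)
cv2.imwrite('pics/e1.png',np.hstack([f(T['pixels'][150:290,300:440]),f(S['pixels'][130:270,50:190])]))
o=robot.get_obs();print(o['wrist_force'],o['wrist_torque'],o['tool_pos'])
E
```

```text
[-4.68571092  1.56133815  2.34806592] [0.22361249 1.02489644 0.0542001 ] [ 0.56735273 -0.28769418  0.12843942]
```

View pics/e1.png

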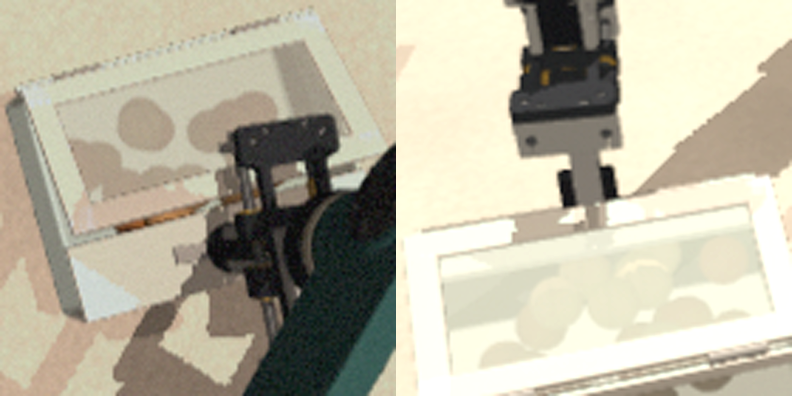

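The lid's front edge has risen in both crops. The tongue now points along the deck, at (185,250) in the top crop, clear of the lid. I'll open the fingers slightly, since the lid is close behind the rear one, and rise straight up.

Call:
step_arm --pt "-0.5 0 0 0 0" --pt "-0.5 0 0 0 0" --pt "-0.5 0 0 0 0" --pt "-0.5 0 -2 -8 0" --pt "-0.5 0 -2 -20 0" --pt "-0.5 0 -2 -35 0" --pt "-0.5 0 -5 -60 0" --pt "-0.5 0 -30 -90 0" --pt "-0.5 0 -70 -120 0" --pt "-0.5 0 -120 -140 0" --pt "-0.5 0 -170 -150 0" --pt "-0.5 0 -200 -150 0" --pt "-0.5 0 -200 -150 0" --pt "-0.5 0 -200 -150 0" --pt "-0.5 0 -200 -150 0"

```text
time: 8.98
tool_pos: [0.372, -0.3192, 0.2782]
ee_rot: [-3.142, -0.001, 1.728]
wrist_force: [-0.2, 0.8, -0.1]
width: 0.0234
```

```bash
python3 - <<'E'
from h import *
S=snap('scene');T=snap('top')
f=lambda a:cv2.convertScaleAbs(cv2.resize(a[:,:,::-1],(396,396),interpolation=cv2.INTER_CUBIC),alpha=1.3,beta=10)
cv2.imwrite('pics/f1.png',np.hstack([f(T['pixels'][150:290,300:440]),f(S['pixels'][130:270,50:190])]))
o=robot.get_obs();print(o['wrist_force'],o['tool_pos'],o['time'])
E
```

```text
[ 0.09898893 -0.0979043  -0.10877702] [ 0.37185786 -0.31921085  0.27799124] 9.075
```

View pics/f1.png

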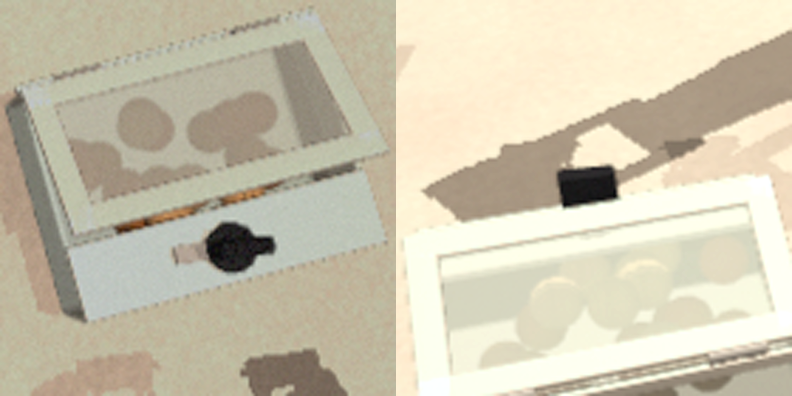

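The knob stands nearly parallel to the box front: tongue from (232,247) to (175,255) against a front-edge tilt of 15°, so about 83°. The lid is ajar and nothing touches the box. One numeric check of the lid height, then hand in.

```bash
python3 - <<'E'
from h import *
S=snap('scene');T=snap('top');k=140/396
a=tri(T,(300+72*k-.5,150+240*k-.5),S,(50+(772-396)*k-.5,130+178*k-.5))
b=tri(T,(300+387*k-.5,150+150*k-.5),S,(50+(404-396)*k-.5,130+232*k-.5))
print(a,b,'lid angle',[np.arcsin((p[2]-.108)/.136) for p in(a,b)])
robot.close_job();print(robot.get_obs()['time'])
E
```

```text
[ 0.57374788 -0.15159598  0.15045953] [ 0.64540668 -0.40021165  0.15973369] lid angle [np.float64(0.3175104810388058), np.float64(0.3902231481595687)]
the job is handed in; nothing more can be done
the job is handed in; nothing more can be done
```

I turned the wider box's knob counter-clockwise by 77°. I then let go, backed the gripper away, and handed the job in; the arm's clock read about 9 s at the last look before that, and no verdict was reported.

- **Knob:** in the top view it ended about 83° (1.45 rad) from latched. The tool yaw suggested about 1.48 rad. Both are above the required 1.2.
- **Lid:** the two views put its front corners at z = 0.150 and 0.160 m, an opening of about 0.32–0.39 rad (0.2 needed). It looked the same while I held the knob and about 2 s later, so I took it as at rest.
- **Contact:** the wrist force was near zero after I let go, and the gripper stood about 0.2 m from the knob.
- **Narrower box:** the arm never went near it. I did not look at its knob again after the first pictures.

My early measurements disagreed slightly. The knob axis came out within about 7 mm across methods and the bar yaw within about 3.5°. The grip still closed on the bar with only about 2 N of side force.

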